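Snap the dust caps onto the manifold nipples

TASK

Put the two black dust caps on the two steel nipples of the manifold block, each on the nipple of its own size: first the wide cap, pressed down past the click until it is fully home and then let go, and then the narrow cap, also down past its click and fully home. Do not let go of the narrow cap: keep pressing it down firmly, about 15 N, and finish while still holding it in the gripper and pressing. Do not disturb the tape roll, the wooden block or the white tub.

Things in the scene. Friction and masses are not known exactly. Their poses are not given: they have to be found in the camera images.
- wide_cap: loose black plastic dust cap for the wide nipple, about 60 g, round, stands mouth down. Origin: centre of its mouth (underside), z up. Body 44 mm diameter, 40 mm high, flat top; on it a round grip knob 26 mm diameter from 40 to 68 mm above the origin. Inside: a 4 mm high lip with a 32.4 mm hole at the mouth, then a 38.4 mm bore up to 34 mm. The two caps may lie either way round, right of the block.
- narrow_cap: loose black plastic dust cap for the narrow nipple, about 60 g, same form and heights as the wide one but slimmer. Origin: centre of its mouth (underside), z up its axis. Body 33 mm diameter and 40 mm high; grip knob 20 mm diameter from 40 to 68 mm above the origin. Inside: a lip 4 mm high with a 21.4 mm hole at the mouth, above it a 27.4 mm bore up to 34 mm.
- manifold: fixed aluminium block 70 x 180 x 30 mm (own x, y, z), origin centre of underside; two steel nipples on top, 100 mm apart along y. Each has 4 sprung balls in its side: a cap's lip meets them about 16 mm above home and takes about 11 N to pass; the force then drops to nothing (click), the balls spring out over the lip and hold the cap, which goes on down to its hard stop on the collar.
- wide_seat (a point): point on the axis of the wide nipple on the flat collar at its foot, 36 mm above the bench; the wide cap's origin comes here when fully home. Nipple 30 mm diameter, 30 mm high above this point, top 8 mm tapering to 20 mm; ball centres 12 mm above this point, balls stand out 3.2 mm.
- narrow_seat (a point): point on the axis of the narrow nipple on the flat collar at its foot, 36 mm above the bench; the narrow cap's origin comes here when fully home. Nipple 19 mm diameter, 30 mm high above this point, top 8 mm tapering to 9 mm; ball centres 12 mm above this point, balls stand out 3.2 mm.
- tape_roll: black tape roll, 58 mm across and 19 mm high, lying flat; bystander. Origin: centre of its underside.
- wood_block_1: beech block 45 x 90 x 35 mm; bystander. Origin: centre of its underside.
- grease_tub: white plastic tub, 58 mm diameter, 95 mm high; bystander. Origin: centre of its underside.
There are look-alikes about, which are no part of the job. What is shaped like the wide_cap but orange or pink is not meant.

How it is judged:
By the outcome, as a careful person would: the job done as asked, in the order asked, and still so for the second after the job is handed in, while the arm keeps its last pose, push and grip.
It also fails if it takes over 64 s, if anything falls off the work surface, if the arm or the gripper's body presses on something with over 40 N, if the wrist force passes 120 N, or if a joint passes its speed limit or range.

ROBOT

A 7-joint arm with a two-finger parallel gripper is mounted at the origin on a cart in front of the work surface, level with it; the furniture and walls round the work are solid. World frame = base frame: x ahead of the robot, y to its left, z up, the work surface at z = 0. Lengths are in m, angles in rad, forces in N, time in s.
With the tool pointing down it reaches from about 0.35 to 0.9 m from the base axis. Payload 19.9 kg.
Tool frame: the origin (TCP) lies at the centre of the arm's flange, where the gripper is bolted on; the fingertips stand 173 mm ahead of it and the grasp point (between the pads) lies 155 mm ahead of it; z points along the fingers, y is the line along which they close (so a half turn about z gives the same grasp; the last joint's range is limited). The gripper opens to 85 mm and grips with 20 to 120 N. Pads are 22 mm wide; open, the fingers measure 114 mm over their backs; the gripper's body (76 mm by 85 mm) begins 54 mm behind the grasp point. The pads swing forward as they close: fully open they stand 13 mm farther back than shut.
Start: joints at [-1.302, 0.417, -0.01, 1.614, 0.005, 1.111, -0.053], TCP at [0.191, 0.595, 0.405] pointing down, gripper open.
Joint ranges: [-2.81, 2.81], [-0.39, 2.02], [-1.27, 1.25], [0.06, 2.57], [-1.19, 4.33], [0.19, 2], [-2.82, 2.82]. Speed limits (rad/s): [1.89, 1.89, 2.39, 2.39, 3.01, 3.01, 3.01].

INTERFACE

Orientations are given as a unit quaternion [x, y, z, w].
In Python, from bench import manip gives the robot as it stands.
- The arm moves only by the tool arm_command, never from a script. Its argument "rows" is a list that holds one entry, the list of rows, each a list of 7 numbers: the turn, a rotation vector about the tool's x, y, z in units of pi rad (1.0 is pi rad), then the shift along the tool's x, y, z in units of 0.025 m (1.0 is 0.025 m), then the closure, from -1 (fully open) to 1 (shut). In form: [[[wx, wy, wz, x, y, z, fingers], ...]]. A call has 1 to 12 rows; each row shifts and turns the commanded pose from where the row before left it, along the tool's axes as they then stand; what a row does not reach is not made up. A row lasts 1/12 s, in which the tool goes at most 41.7 mm and 7.16 degrees, less where a joint would pass 70% of its speed; a pose out of reach is approached as far as the arm can. A call with a number of a shift or a turn outside -1 to 1 is refused whole. A call with a gripper value outside its range is refused whole. The fingers move at their own pace and stop on an object; the grip force is fixed at half the most. Time passes only in rows, so rows that do not move let the fingers close. It gives the time, the measured TCP pose, the force, the opening and the grip force at its end, in the units of the state.
- manip.observe(): the state, without advancing time (a new reading comes with each control period).
- manip.camera(name): name is "scene" or "top"; returns (picture, depth): 480x640x3 uint8, blue, green, red; 480x640 float32, m along the optical axis (not along the pixel's ray), 0 where there is no reading.
- manip.camera_model(name): a dict with "intrinsics" (3x3 intrinsics, pixels), "distortion" ([k1, k2, p1, p2, k3] as OpenCV has them; the pictures are not rectified), "extrinsics" (4x4, takes a point from world to camera coordinates). Camera axes: x right, y down, z forward; pixel columns grow to the right and rows downward; lengths in m; the calibration is good to about 2 mm. A picture is of the moment at which its call begins. camera_model takes no time and is no camera call.
- manip.close_job(): hands the job in; it is judged then, once.
The state is a dict: "time_s": time; "qpos": joint angles; "joint_vel": joint speeds; "effort": joint torques, N m; "ee_pos": TCP position; "eef_rot": TCP orientation; "ft_force": force on the tool from outside, world axes, zero at the start; "wrist_torque": the same for the moment, N m; "opening": finger opening in m; "gripper_force": force on a finger pad.
Only numpy, scipy, OpenCV 4.12 (cv2) and the standard library are available. Lean on these libraries where they do the work, as an engineer would, in place of code of your own. Each camera call takes 0.05 s, during which the arm holds its last target. There are 200 camera calls.

## Working session

There is one attempt and no reset: what is moved stays moved. The work goes in short steps, Python scripts to look and compute and a tool call to move; the robot and the scene stay as the last step left them, time stands still between calls to the robot, and variables do not carry over. Pictures are saved under pics/ and viewed, at most 10 in all, crops included, and the job is handed in when it is done.

Besides the shell and the picture viewer there is one more tool, called after "Request:" in YAML: its name, and indented under it one key for each argument. arm_command: Moves the arm, as the interface text tells. Its arguments: {"type":"object","properties":{"rows":{"type":"array"}},"required":["rows"]}

```bash
mkdir -p pics; ls
python3 - <<'E'
from bench import manip
import cv2,numpy as np
for n in ("scene","top"):
    p,d=manip.camera(n); cv2.imwrite(f"pics/{n}0.png",p); np.save(f"{n}_d.npy",d); np.save(f"{n}_p.npy",p)
    m=manip.camera_model(n); print(n,np.round(np.array(m["intrinsics"]),1).tolist(),m["distortion"]); print(np.round(np.array(m["extrinsics"]),3))
print(manip.observe())
E
```

```text
pics
scene [[480.2, 0.0, 307.1], [0.0, 480.2, 241.6], [0.0, 0.0, 1.0]] [-0.00535714  0.          0.          0.          0.        ]
[[-0.711 -0.704  0.     0.346]
 [-0.34   0.342 -0.876  0.288]
 [ 0.616 -0.623 -0.482  0.454]
 [ 0.     0.     0.     1.   ]]
top [[562.4, 0.0, 313.4], [0.0, 562.4, 237.5], [0.0, 0.0, 1.0]] [-0.03876769  0.          0.          0.          0.        ]
[[ 0.008 -1.     0.029 -0.119]
 [-0.992 -0.012 -0.128  0.574]
 [ 0.128 -0.028 -0.991  0.962]
 [ 0.     0.     0.     1.   ]]
{'time_s': 0.1, 'qpos': array([-1.30150754,  0.41791747, -0.01028002,  1.61409933,  0.00469247,
        1.11068812, -0.05299427]), 'joint_vel': array([ 0.00053429, -0.00095722,  0.00052358, -0.00145946,  0.00038244,
        0.00063653,  0.00082026]), 'effort': array([ 2.44747207e-03, -8.65829372e+01,  6.80719949e-01, -4.35645425e+01,
        1.92990369e-02,  4.99008267e-03, -2.77714474e-05]), 'ee_pos': array([0.19110073, 0.59494717, 0.40412699]), 'eef_rot': array([ 1.54775016e-01,  9.87949593e-01, -5.42857047e-04, -4.06915662e-05]), 'ft_force': array([-0.04526004, -1.02299021, -1.26003693]), 'wrist_torque': array([ 0.02510618, -0.04436362, -0.00380029]), 'gripper_force': 0.0, 'opening': 0.08568686879525468}
```

View pics/top0.png

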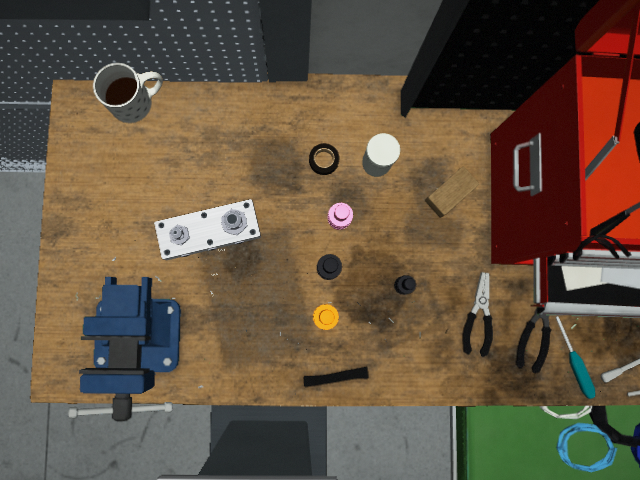

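View pics/scene0.png

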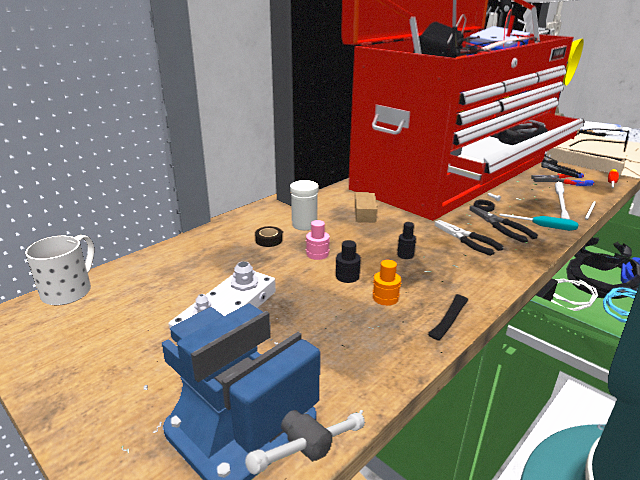

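The top view shows the wide cap at about (329,266) and the narrow cap at (405,285). The wide nipple is at (235,220), the narrow nipple at (179,235), and the vice sits just below the block. The orange and pink look-alikes are on either side of the wide cap. Next I measure from both cameras.

```bash
cat > h.py <<'E'
from bench import manip
import cv2,numpy as np
def cloud(n,d):
    m=manip.camera_model(n);K=np.array(m["intrinsics"],float);D=np.array(m["distortion"],float);T=np.array(m["extrinsics"],float)
    v,u=np.mgrid[0:480,0:640]
    uv=np.stack([u,v],-1).reshape(-1,1,2).astype(float)
    r=cv2.undistortPoints(uv,K,D).reshape(480,640,2)
    P=np.dstack([r*d[...,None],d])
    return (P-T[:3,3])@T[:3,:3], r, T
def ray(n,uv,z):
    m=manip.camera_model(n);K=np.array(m["intrinsics"],float);D=np.array(m["distortion"],float);T=np.array(m["extrinsics"],float)
    r=cv2.undistortPoints(np.array(uv,float).reshape(-1,1,2),K,D).reshape(-1,2)
    d=np.c_[r,np.ones(len(r))]@T[:3,:3]; o=-T[:3,:3].T@T[:3,3]
    return o+d*((z-o[2])/d[:,2])[:,None]
E
python3 - <<'E'
from h import *
P={}
for n in ("scene","top"):
    W,_,_=cloud(n,np.load(n+"_d.npy")); P[n]=W
W=P["top"]
for nm,(u,v) in dict(wide=(329,266),narrow=(405,285),wn=(235,220),nn=(179,235),orange=(326,317),pink=(341,215)).items():
    print(nm,W[v,u].round(4))
print("bench z",W[300,250],W[180,200])
def blob(n,c,rad,z0,z1):
    W=P[n]; m=(np.hypot(W[...,0]-c[0],W[...,1]-c[1])<rad)&(W[...,2]>z0)&(W[...,2]<z1)
    X=W[m]
    if len(X)<4: return len(X)
    (cx,cy),r=cv2.minEnclosingCircle(X[:,:2].astype(np.float32))
    return len(X),X.mean(0).round(4),np.round([cx,cy,r],4)
for nm,(u,v) in dict(wide=(329,266),narrow=(405,285),wn=(235,220),nn=(179,235)).items():
    c=W[v,u]
    for n in P:
        print(nm,n,"top",blob(n,c,.03,.062,.075),"body",blob(n,c,.035,.036,.044))
# manifold yaw from white top
X=W[(W[...,2]>.026)&(W[...,2]<.034)&(np.hypot(W[...,0]-W[228,207,0],W[...,1]-W[228,207,1])<.12)]
print("block",len(X),cv2.minAreaRect(X[:,:2].astype(np.float32)))
# vice
for (u,v) in [(130,300),(105,290),(130,282),(146,280),(100,325),(160,310)]: print("vice",u,v,W[v,u].round(3))
E
```

```text
wide [ 0.5226 -0.1394  0.0674]
narrow [ 0.4911 -0.2702  0.0682]
wn [0.6008 0.0239 0.0653]
nn [0.5739 0.1204 0.0614]
orange [ 0.4357 -0.1347  0.0682]
pink [ 0.6117 -0.1599  0.0669]
bench z [4.64348883e-01 1.74714036e-04 1.13822847e-03] [ 0.6862439   0.09874367 -0.00157974]
wide scene top (120, array([ 0.5217, -0.1381,  0.0667]), array([ 0.5246, -0.1387,  0.0147])) body (189, array([ 0.5185, -0.1339,  0.0397]), array([ 0.5231, -0.1401,  0.024 ]))
wide top top (175, array([ 0.5245, -0.1414,  0.068 ]), array([ 0.5248, -0.1419,  0.0129])) body (287, array([ 0.5239, -0.1409,  0.0402]), array([ 0.5251, -0.1414,  0.022 ]))
narrow scene top (63, array([ 0.491 , -0.2748,  0.0664]), array([ 0.4905, -0.2779,  0.0119])) body (97, array([ 0.4884, -0.2715,  0.0396]), array([ 0.4915, -0.2757,  0.0167]))
narrow top top (110, array([ 0.494 , -0.2781,  0.0678]), array([ 0.4934, -0.2787,  0.0104])) body (135, array([ 0.493 , -0.2747,  0.0402]), array([ 0.4941, -0.2781,  0.0165]))
wn scene top (108, array([0.5991, 0.0321, 0.0649]), array([0.6013, 0.031 , 0.014 ])) body (113, array([0.5926, 0.0361, 0.0386]), array([0.5998, 0.0317, 0.0221]))
wn top top (162, array([0.6026, 0.0288, 0.0658]), array([0.6022, 0.0294, 0.0147])) body (136, array([0.5991, 0.0282, 0.0374]), array([0.5999, 0.0309, 0.0257]))
nn scene top (46, array([0.5747, 0.1284, 0.0646]), array([0.5756, 0.1276, 0.0065])) body (14, array([0.5808, 0.1351, 0.0388]), array([0.5796, 0.1263, 0.016 ]))
nn top top (52, array([0.5778, 0.126 , 0.0651]), array([0.5776, 0.1264, 0.0079])) body (89, array([0.5755, 0.1238, 0.0378]), array([0.5708, 0.1252, 0.0244]))
block 3042 ((0.5903793573379517, 0.07836636155843735), (0.07082339376211166, 0.18105128407478333), 14.251473426818848)
vice 130 300 [0.46  0.183 0.116]
vice 105 290 [0.476 0.224 0.118]
vice 130 282 [ 0.495  0.22  -0.004]
vice 146 280 [0.494 0.165 0.094]
vice 100 325 [0.421 0.22  0.143]
vice 160 310 [0.445 0.154 0.036]
```

Request:
arm_command:
  rows:
    - [[0, 0, 0, -0.3, -0.3, 0, -1], [0, 0, 0, -0.6, -0.65, 0, -1], [0, 0, 0, -0.7, -0.77, 0, -1], [0, 0, 0, -0.7, -0.77, 0, -1], [0, 0, 0, -0.7, -0.77, 0, -1], [0, 0, 0, -0.7, -0.77, 0, -1], [0, 0, 0, -0.7, -0.77, 0, -1], [0, 0, 0, -0.7, -0.77, 0, -1], [0, 0, 0, -0.7, -0.77, 0, -1], [0, 0, 0, -0.7, -0.77, 0, -1], [0, 0, 0, -0.7, -0.77, 0, -1], [0, 0, 0, -0.7, -0.77, 0, -1]]

```text
time_s: 1.1
ee_pos: [0.3133, 0.3268, 0.4046]
eef_rot: [0.155, 0.988, -0.0, -0.0]
ft_force: [1.0, -0.5, 0.6]
opening: 0.0856
gripper_force: 0.0
```

Request:
arm_command:
  rows:
    - [[0, 0, 0, -0.75, -0.83, 0, -1], [0, 0, 0, -0.75, -0.83, 0, -1], [0, 0, 0, -0.75, -0.83, 0, -1], [0, 0, 0, -0.75, -0.83, 0, -1], [0, 0, 0, -0.75, -0.83, 0, -1], [0, 0, 0, -0.75, -0.83, 0, -1], [0, 0, 0, -0.75, -0.83, 0, -1], [0, 0, 0, -0.75, -0.83, 0, -1], [0, 0, 0, -0.75, -0.83, 0, -1], [0, 0, 0, -0.75, -0.83, 0, -1], [0, 0, 0, -0.75, -0.83, 0, -1], [0, 0, 0, -0.75, -0.83, 0, -1]]

```text
time_s: 2.1
ee_pos: [0.4509, 0.021, 0.4047]
eef_rot: [0.155, 0.988, 0.0, 0.0]
ft_force: [1.7, 1.2, 0.8]
opening: 0.0849
gripper_force: 0.0
```

Request:
arm_command:
  rows:
    - [[0, 0, 0, -0.75, -0.83, 0, -1], [0, 0, 0, -0.75, -0.83, 0, -1], [0, 0, 0, -0.75, -0.83, 0, -1], [0, 0, 0, -0.75, -0.83, 0, -1], [0, 0, 0, -0.75, -0.83, 0, -1], [0, 0, 0, -0.6, -0.65, 0, -1], [0, 0, 0, -0.3, -0.3, 0.5, -1], [0, 0, 0, 0, 0, 1, -1], [0, 0, 0, 0, 0, 1, -1], [0, 0, 0, 0, 0, 1, -1], [0, 0, 0, 0, 0, 0.5, -1], [0, 0, 0, 0, 0, 0, -1]]

```text
time_s: 3.1
ee_pos: [0.5218, -0.1341, 0.3025]
eef_rot: [0.155, 0.988, -0.0, -0.002]
ft_force: [-0.8, -0.1, -0.2]
opening: 0.0855
gripper_force: 0.0
```

```bash
cat >> h.py <<'E'
def go(x,y,z):
    from scipy.spatial.transform import Rotation as R
    s=manip.observe(); d=R.from_quat(s["eef_rot"]).inv().apply(np.array([x,y,z])-s["ee_pos"])
    print("pos",s["ee_pos"].round(4),"rot",s["eef_rot"].round(4),"q",s["qpos"].round(2),"F",s["ft_force"].round(1),"need units",(d/.025).round(2))
E
python3 -c "
from h import *
go(.5248,-.1415,.216)"
```

```text
pos [ 0.5218 -0.1341  0.3025] rot [ 1.550e-01  9.879e-01 -2.000e-04 -2.000e-03] q [-0.23  0.43  0.52  1.93 -0.28  0.85  1.7 ] F [-0.8 -0.1 -0.2] need units [-0.22 -0.24  3.46]
```

Request:
arm_command:
  rows:
    - [[0, 0, 0, -0.22, -0.24, 0.4, -1], [0, 0, 0, 0, 0, 0.6, -1], [0, 0, 0, 0, 0, 0.8, -1], [0, 0, 0, 0, 0, 0.8, -1], [0, 0, 0, 0, 0, 0.5, -1], [0, 0, 0, 0, 0, 0.26, -1], [0, 0, 0, 0, 0, 0, -1], [0, 0, 0, 0, 0, 0, -1]]

```text
time_s: 3.77
ee_pos: [0.5266, -0.1418, 0.2214]
eef_rot: [0.155, 0.988, -0.0, 0.0]
ft_force: [-0.2, 0.4, -0.1]
opening: 0.0857
gripper_force: 0.0
```

Run:
```python
from h import *
go(.5248,-.1415,.216)
p,d=manip.camera("scene"); cv2.imwrite("pics/s1.png",cv2.resize(p[130:330,230:480],None,fx=3,fy=3))
```

```text
pos [ 0.5266 -0.1418  0.2214] rot [ 1.548e-01  9.879e-01 -1.000e-04  4.000e-04] q [-0.15  0.57  0.45  1.96 -0.38  0.7   1.79] F [-0.2  0.4 -0.1] need units [ 0.07 -0.01  0.22]
```

View pics/s1.png

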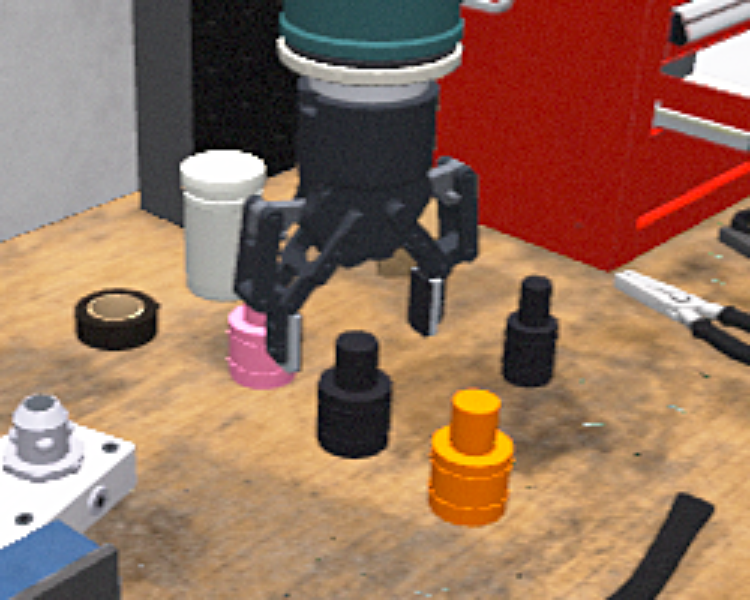

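The fingertips straddle the wide cap's knob, with their midpoint at about (355,348) in the crop and the knob top at (357,340). I'll go down a little more and close.

Request:
arm_command:
  rows:
    - [[0, 0, 0, 0.07, 0, 0.18, -1], [0, 0, 0, 0, 0, 0, 0], [0, 0, 0, 0, 0, 0, 0.3], [0, 0, 0, 0, 0, 0, 1], [0, 0, 0, 0, 0, 0, 1], [0, 0, 0, 0, 0, 0, 1], [0, 0, 0, 0, 0, 0, 1], [0, 0, 0, 0, 0, 0, 1], [0, 0, 0, 0, 0, 0, 1], [0, 0, 0, 0, 0, 0, 1], [0, 0, 0, 0, 0, 0, 1]]

```text
time_s: 4.73
ee_pos: [0.5246, -0.1409, 0.2166]
eef_rot: [0.155, 0.988, 0.0, 0.0]
ft_force: [-1.7, 0.7, 7.0]
opening: 0.024
gripper_force: 58.6
```

Request:
arm_command:
  rows:
    - [[0, 0, 0, 0, 0, -0.3, 1], [0, 0, 0, 0, 0, -0.6, 1], [0, 0, 0, 0, 0, -0.8, 1], [0, 0, 0, 0, 0, -0.8, 1], [0, 0, 0, 0, 0, -0.6, 1], [0, 0, 0, 0, 0, -0.3, 1], [0, 0, 0, 0, 0, 0, 1], [0, 0, 0, 0, 0, 0, 1]]

```text
time_s: 5.4
ee_pos: [0.5244, -0.1408, 0.3011]
eef_rot: [0.155, 0.988, 0.0, 0.0]
ft_force: [-0.4, -0.3, -1.1]
opening: 0.0241
gripper_force: 58.9
```

Run:
```python
from h import *
# target: cap bottom relative to TCP as grasped: tcp z 0.2166 -> cap origin 0; nipple top at .066
go(.6024,.0297,.31)
p,d=manip.camera("scene"); cv2.imwrite("pics/s2.png",cv2.resize(p[80:330,200:500],None,fx=2.5,fy=2.4))
np.save("s2p.npy",p);np.save("s2d.npy",d)
W,_,_=cloud("scene",d)
s=manip.observe();c=s["ee_pos"]
for z0,z1 in ((-.222,-.205),(-.205,-.195),(-.195,-.185),(-.185,-.178)):
    m=(np.hypot(W[...,0]-c[0],W[...,1]-c[1])<.04)&(W[...,2]>c[2]+z0)&(W[...,2]<c[2]+z1)
    X=W[m]; print(len(X), X.min(0).round(4) if len(X) else 0, cv2.minEnclosingCircle(X[:,:2].astype(np.float32)) if len(X) else 0)
```

```text
pos [ 0.5244 -0.1408  0.3011] rot [1.547e-01 9.880e-01 0.000e+00 1.000e-04] q [-0.21  0.44  0.52  1.92 -0.29  0.85  1.72] F [-0.4 -0.3 -1.1] need units [-0.89  7.45 -0.36]
150 [ 0.5007 -0.1512  0.084 ] ((0.5204646587371826, -0.13664856553077698), 0.02144702896475792)
139 [ 0.501  -0.1495  0.0957] ((0.5215388536453247, -0.1369699239730835), 0.02171221375465393)
135 [ 0.5002 -0.1555  0.1056] ((0.5220949053764343, -0.138668030500412), 0.022401288151741028)
109 [ 0.5008 -0.1518  0.1156] ((0.5220530033111572, -0.13790330290794373), 0.02234063856303692)
```

View pics/s2.png

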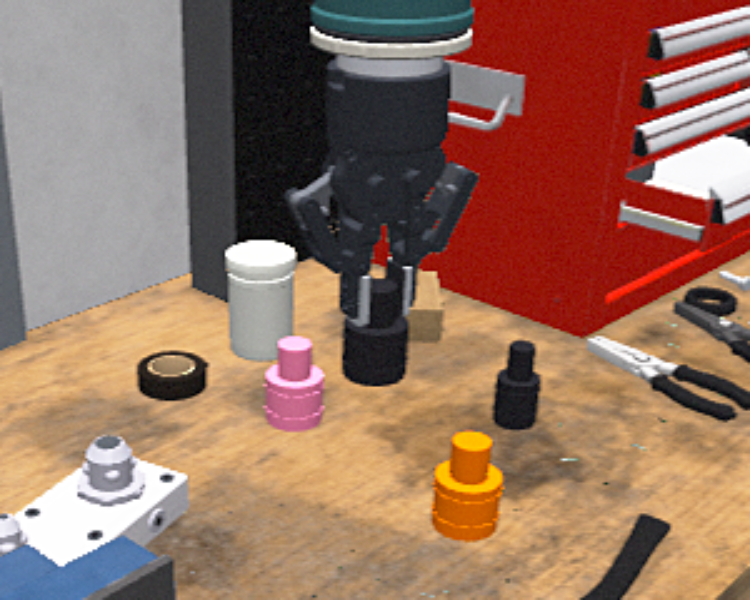

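The wide cap is lifted and hangs upright at about (375,350) in the crop. Next I carry it over the wide nipple.

Request:
arm_command:
  rows:
    - [[0, 0, 0, -0.04, 0.3, -0.36, 1], [0, 0, 0, -0.1, 0.7, 0, 1], [0, 0, 0, -0.1, 0.85, 0, 1], [0, 0, 0, -0.1, 0.9, 0, 1], [0, 0, 0, -0.1, 0.9, 0, 1], [0, 0, 0, -0.1, 0.9, 0, 1], [0, 0, 0, -0.1, 0.9, 0, 1], [0, 0, 0, -0.1, 0.8, 0, 1], [0, 0, 0, -0.1, 0.7, 0, 1], [0, 0, 0, -0.05, 0.5, 0, 1], [0, 0, 0, 0, 0, 0, 1], [0, 0, 0, 0, 0, 0, 1]]

```text
time_s: 6.45
ee_pos: [0.6026, 0.03, 0.3099]
eef_rot: [0.154, 0.988, -0.0, -0.0]
ft_force: [-0.7, -0.6, -0.6]
opening: 0.0239
gripper_force: 58.9
```

Run:
```python
from h import *
go(.6022,.0298,.285)
p,d=manip.camera("scene"); cv2.imwrite("pics/s3.png",cv2.resize(p[190:340,160:310],None,fx=4,fy=4))
W,_,_=cloud("scene",d)
c=manip.observe()["ee_pos"]
m=(np.hypot(W[...,0]-c[0],W[...,1]-c[1])<.045)
def fit(X,r):
    from scipy.optimize import least_squares
    q=least_squares(lambda q:np.hypot(X[:,0]-q[0],X[:,1]-q[1])-r,c[:2]+[.005,-.005],loss="soft_l1",f_scale=.001); return q.x.round(4),len(X)
for nm,r,z0,z1,D in (("capnow",.022,c[2]-.212,c[2]-.18,W),):
    X=D[m&(D[...,2]>z0)&(D[...,2]<z1)]; print(nm,fit(X,r))
D,_,_=cloud("scene",np.load("scene_d.npy"))
for nm,r,z0,z1,cc in (("nipple",.015,.04,.045,(.602,.03)),("nipple",.015,.051,.057,(.602,.03)),("cap0",.022,.006,.038,(.5248,-.1415)),("ncap0",.0165,.006,.038,(.494,-.278)),("nnip",.0095,.051,.057,(.577,.1268))):
    mm=np.hypot(D[...,0]-cc[0],D[...,1]-cc[1])<r+.004
    X=D[mm&(D[...,2]>z0)&(D[...,2]<z1)]; c=np.r_[cc,0]; print(nm,fit(X,r))
D,_,_=cloud("scene",np.load("s2d.npy")); c=np.array([.5244,-.1408,.3011]); mm=np.hypot(D[...,0]-c[0],D[...,1]-c[1])<.03
X=D[mm&(D[...,2]>.09)&(D[...,2]<.12)]; print("cap lifted",fit(X,.022))
```

```text
pos [0.6026 0.03   0.3099] rot [ 1.544e-01  9.880e-01 -3.000e-04 -3.000e-04] q [-0.46  0.52  0.48  1.77 -0.29  0.93  1.4 ] F [-0.7 -0.6 -0.6] need units [ 0.01 -0.01  1.  ]
capnow (array([0.6021, 0.0295]), 512)
nipple (array([0.6023, 0.0301]), 42)
nipple (array([0.6021, 0.0298]), 63)
cap0 (array([ 0.5242, -0.1415]), 380)
ncap0 (array([ 0.4934, -0.2783]), 271)
nnip (array([0.5777, 0.127 ]), 52)
cap lifted (array([ 0.5239, -0.1412]), 418)
```

View pics/s3.png

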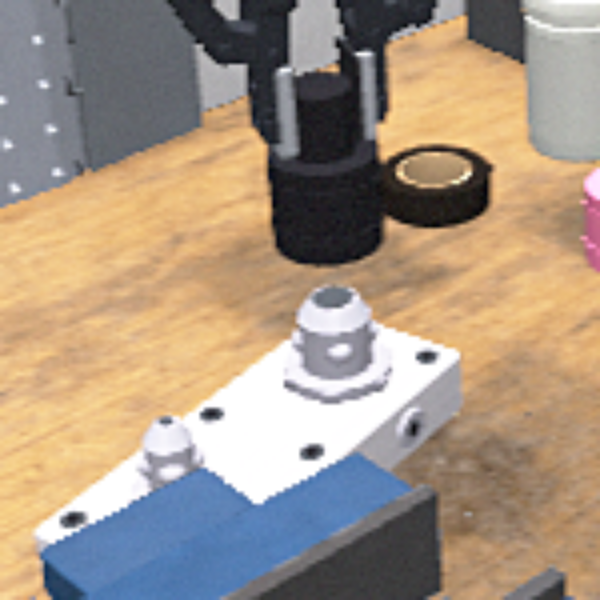

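The cap hangs straight over the wide nipple, at about (328,210) in the crop with the nipple at (335,330). The fits agree to within 0.6 mm, so I lower it.

Request:
arm_command:
  rows:
    - [[0, 0, 0, 0, 0, 0.3, 1], [0, 0, 0, 0, 0.02, 0.4, 1], [0, 0, 0, 0, 0, 0.3, 1], [0, 0, 0, 0, 0, 0.2, 1], [0, 0, 0, 0, 0, 0.15, 1], [0, 0, 0, 0, 0, 0.1, 1], [0, 0, 0, 0, 0, 0, 1]]

```text
time_s: 7.08
ee_pos: [0.6027, 0.03, 0.2734]
eef_rot: [0.155, 0.988, -0.0, -0.0]
ft_force: [-0.1, -0.2, -1.2]
opening: 0.024
gripper_force: 58.9
```

Request:
arm_command:
  rows:
    - [[0, 0, 0, 0, 0, 0.08, 1], [0, 0, 0, 0, 0, 0.08, 1], [0, 0, 0, 0, 0, 0.08, 1], [0, 0, 0, 0, 0, 0, 1]]

```text
time_s: 7.42
ee_pos: [0.6028, 0.0301, 0.2678]
eef_rot: [0.155, 0.988, 0.0, 0.0]
ft_force: [-0.3, 0.5, 0.9]
opening: 0.0244
gripper_force: 59.2
```

Request:
arm_command:
  rows:
    - [[0, 0, 0, 0, 0, 0.08, 1], [0, 0, 0, 0, 0, 0, 1]]

```text
time_s: 7.58
ee_pos: [0.6033, 0.0299, 0.2668]
eef_rot: [0.155, 0.988, 0.0, 0.001]
ft_force: [0.3, -0.0, 9.1]
opening: 0.0242
gripper_force: 60.0
```

Request:
arm_command:
  rows:
    - [[0, 0, 0, 0, 0, 0.08, 1], [0, 0, 0, 0, 0, 0, 1]]

```text
time_s: 7.75
ee_pos: [0.6031, 0.0301, 0.2643]
eef_rot: [0.155, 0.988, 0.0, 0.001]
ft_force: [0.9, 0.2, -0.5]
opening: 0.0241
gripper_force: 59.2
```

Request:
arm_command:
  rows:
    - [[0, 0, 0, 0, 0, 0.08, 1], [0, 0, 0, 0, 0, 0, 1]]

```text
time_s: 7.92
ee_pos: [0.6028, 0.0302, 0.2617]
eef_rot: [0.155, 0.988, -0.0, -0.0]
ft_force: [1.1, -0.4, -4.2]
opening: 0.024
gripper_force: 59.1
```

Request:
arm_command:
  rows:
    - [[0, 0, 0, 0, 0, 0.08, 1], [0, 0, 0, 0, 0, 0, 1]]

```text
time_s: 8.08
ee_pos: [0.6025, 0.0302, 0.2592]
eef_rot: [0.155, 0.988, -0.0, -0.001]
ft_force: [3.3, 0.3, -10.7]
opening: 0.0238
gripper_force: 59.3
```

Request:
arm_command:
  rows:
    - [[0, 0, 0, 0, 0, 0.08, 1], [0, 0, 0, 0, 0, 0, 1]]

```text
time_s: 8.25
ee_pos: [0.6026, 0.0301, 0.2574]
eef_rot: [0.155, 0.988, -0.0, -0.0]
ft_force: [1.1, -0.5, -4.1]
opening: 0.0239
gripper_force: 60.0
```

Request:
arm_command:
  rows:
    - [[0, 0, 0, 0, 0, 0.08, 1], [0, 0, 0, 0, 0, 0, 1]]

```text
time_s: 8.42
ee_pos: [0.6028, 0.03, 0.2557]
eef_rot: [0.155, 0.988, -0.0, -0.0]
ft_force: [0.2, 0.3, -0.5]
opening: 0.0237
gripper_force: 60.4
```

Request:
arm_command:
  rows:
    - [[0, 0, 0, 0, 0, 0.08, 1], [0, 0, 0, 0, 0, 0, 1]]

```text
time_s: 8.58
ee_pos: [0.6028, 0.03, 0.2537]
eef_rot: [0.155, 0.988, -0.0, -0.0]
ft_force: [-0.1, -0.1, 0.4]
opening: 0.024
gripper_force: 60.4
```

Request:
arm_command:
  rows:
    - [[0, 0, 0, 0, 0, 0.06, 1], [0, 0, 0, 0, 0, 0, 1]]

```text
time_s: 8.75
ee_pos: [0.603, 0.03, 0.2527]
eef_rot: [0.155, 0.988, 0.0, 0.0]
ft_force: [0.9, -0.7, 0.7]
opening: 0.024
gripper_force: 60.6
```

Request:
arm_command:
  rows:
    - [[0, 0, 0, 0, 0, 0.06, 1], [0, 0, 0, 0, 0, 0, 1]]

```text
time_s: 8.92
ee_pos: [0.6032, 0.0298, 0.2525]
eef_rot: [0.155, 0.988, 0.0, 0.001]
ft_force: [-10.3, 1.5, 27.6]
opening: 0.0241
gripper_force: 63.5
```

Request:
arm_command:
  rows:
    - [[0, 0, 0, 0, 0, 0.06, 1], [0, 0, 0, 0, 0, 0, 1]]

```text
time_s: 9.08
ee_pos: [0.6034, 0.0297, 0.2525]
eef_rot: [0.155, 0.988, 0.001, 0.001]
ft_force: [-18.5, 0.8, 51.0]
opening: 0.0242
gripper_force: 66.2
```

Request:
arm_command:
  rows:
    - [[0, 0, 0, 0, 0, 0.06, 1], [0, 0, 0, 0, 0, 0, 1]]

```text
time_s: 9.25
ee_pos: [0.6039, 0.0295, 0.2519]
eef_rot: [0.155, 0.988, 0.001, 0.002]
ft_force: [-18.8, 0.7, 61.5]
opening: 0.0241
gripper_force: 68.7
```

The wide cap has hit its hard stop at the expected height. I unload, open and lift clear.

Request:
arm_command:
  rows:
    - [[0, 0, 0, 0, 0, -0.15, 1], [0, 0, 0, 0, 0, 0, 0.3], [0, 0, 0, 0, 0, 0, -0.3], [0, 0, 0, 0, 0, 0, -1], [0, 0, 0, 0, 0, 0, -1], [0, 0, 0, 0, 0, 0, -1], [0, 0, 0, 0, 0, 0, -1], [0, 0, 0, 0, 0, 0, -1], [0, 0, 0, 0, 0, 0, -1], [0, 0, 0, 0, 0, 0, -1]]

```text
time_s: 10.08
ee_pos: [0.6028, 0.0301, 0.2517]
eef_rot: [0.155, 0.988, -0.0, -0.0]
ft_force: [-0.3, 0.6, -0.6]
opening: 0.0853
gripper_force: 0.0
```

Request:
arm_command:
  rows:
    - [[0, 0, 0, 0, 0, -0.3, -1], [0, 0, 0, 0, 0, -0.6, -1], [0, 0, 0, 0, 0, -0.8, -1], [0, 0, 0, 0, 0, -0.8, -1], [0, 0, 0, 0, 0, -0.8, -1], [0, 0, 0, 0, 0, -0.3, -1], [0, 0, 0, 0, 0, 0, -1]]

```text
time_s: 10.67
ee_pos: [0.6032, 0.03, 0.3439]
eef_rot: [0.155, 0.988, 0.001, 0.002]
ft_force: [-0.7, 0.4, -0.6]
opening: 0.0854
gripper_force: 0.0
```

Run:
```python
from h import *
go(.4938,-.2785,.32)
p,d=manip.camera("scene")
D,_,_=cloud("scene",d); m=np.hypot(D[...,0]-.6022,D[...,1]-.03)<.02
X=D[m&(D[...,2]<.115)&(D[...,2]>.07)]; h,e=np.histogram(X[:,2],bins=np.arange(.07,.116,.003)); print(h,e[0],"max",X[:,2].max())
print("knob top z (expect .104)",np.percentile(X[:,2],97))
```

```text
pos [0.6032 0.03   0.3439] rot [1.548e-01 9.879e-01 6.000e-04 1.500e-03] q [-0.48  0.48  0.5   1.74 -0.27  0.98  1.38] F [-0.7  0.4 -0.6] need units [  0.4  -13.09   0.93]
[ 8 73 65 27 26 26 25 29 30 25 40 89  0  0  0] 0.07 max 0.10536108571745552
knob top z (expect .104) 0.10431657691193064
```

Request:
arm_command:
  rows:
    - [[0, 0, 0, 0, -0.4, 0, -1], [0, 0, 0, 0.02, -0.8, 0, -1], [0, 0, 0, 0.03, -1, 0, -1], [0, 0, 0, 0.03, -1, 0, -1], [0, 0, 0, 0.03, -1, 0, -1], [0, 0, 0, 0.03, -1, 0, -1], [0, 0, 0, 0.03, -1, 0, -1], [0, 0, 0, 0.03, -1, 0, -1], [0, 0, 0, 0.03, -1, 0, -1], [0, 0, 0, 0.03, -1, 0, -1], [0, 0, 0, 0.03, -1, 0, -1], [0, 0, 0, 0.03, -1, 0, -1]]

```text
time_s: 11.72
ee_pos: [0.5082, -0.2356, 0.3406]
eef_rot: [0.155, 0.988, -0.0, -0.001]
ft_force: [1.1, 0.6, 1.0]
opening: 0.0858
gripper_force: 0.0
```

Request:
arm_command:
  rows:
    - [[0, 0, 0, 0.05, -1, 0.3, -1], [0, 0, 0, 0.03, -0.6, 0.6, -1], [0, 0, 0, 0, -0.3, 0.8, -1], [0, 0, 0, 0, 0, 0.8, -1], [0, 0, 0, 0, 0, 0.5, -1], [0, 0, 0, 0, 0, 0.3, -1], [0, 0, 0, 0, 0, 0, -1], [0, 0, 0, 0, 0, 0, -1]]

```text
time_s: 12.38
ee_pos: [0.4932, -0.2786, 0.2593]
eef_rot: [0.155, 0.988, -0.0, -0.0]
ft_force: [0.2, -1.1, 1.0]
opening: 0.0858
gripper_force: 0.0
```

Run:
```python
from h import *
go(.4938,-.2785,.217)
```

```text
pos [ 0.4932 -0.2786  0.2593] rot [ 1.547e-01  9.880e-01 -1.000e-04 -2.000e-04] q [ 0.06  0.55  0.52  1.89 -0.37  0.8   2.03] F [ 0.2 -1.1  1. ] need units [-0.02  0.01  1.69]
```

Request:
arm_command:
  rows:
    - [[0, 0, 0, -0.02, 0, 0.4, -1], [0, 0, 0, 0, 0, 0.5, -1], [0, 0, 0, 0, 0, 0.45, -1], [0, 0, 0, 0, 0, 0.26, -1], [0, 0, 0, 0, 0, 0, 0], [0, 0, 0, 0, 0, 0, 0.4], [0, 0, 0, 0, 0, 0, 1], [0, 0, 0, 0, 0, 0, 1], [0, 0, 0, 0, 0, 0, 1], [0, 0, 0, 0, 0, 0, 1], [0, 0, 0, 0, 0, 0, 1], [0, 0, 0, 0, 0, 0, 1]]

```text
time_s: 13.38
ee_pos: [0.4938, -0.2789, 0.2194]
eef_rot: [0.155, 0.988, -0.0, 0.0]
ft_force: [-1.1, -0.4, 5.1]
opening: 0.0178
gripper_force: 58.7
```

Request:
arm_command:
  rows:
    - [[0, 0, 0, 0, 0, 0, 1], [0, 0, 0, 0, 0, 0, 1]]

```text
time_s: 13.55
ee_pos: [0.4938, -0.2789, 0.2194]
eef_rot: [0.155, 0.988, -0.0, 0.0]
ft_force: [-0.7, 1.7, 6.1]
opening: 0.0181
gripper_force: 58.7
```

Request:
arm_command:
  rows:
    - [[0, 0, 0, 0, 0, -0.3, 1], [0, 0, 0, 0, 0, -0.6, 1], [0, 0, 0, 0, 0, -0.8, 1], [0, 0, 0, 0, 0, -0.8, 1], [0, 0, 0, 0, 0, -0.8, 1], [0, 0, 0, 0, 0, -0.8, 1], [0, 0, 0, 0, 0, -0.6, 1], [0, 0, 0, 0, 0, -0.3, 1], [0, 0, 0, 0, 0, 0, 1], [0, 0, 0, 0, 0, 0, 1]]

```text
time_s: 14.38
ee_pos: [0.4936, -0.2786, 0.3438]
eef_rot: [0.155, 0.988, 0.0, 0.0]
ft_force: [-0.4, -0.5, -1.2]
opening: 0.0177
gripper_force: 58.8
```

Run:
```python
from h import *
go(.578,.127,.345)
```

```text
pos [ 0.4936 -0.2786  0.3438] rot [1.547e-01 9.880e-01 1.000e-04 1.000e-04] q [ 0.    0.43  0.58  1.84 -0.29  0.96  1.97] F [-0.4 -0.5 -1.2] need units [ 1.74 16.48 -0.05]
```

Request:
arm_command:
  rows:
    - [[0, 0, 0, 0.04, 0.4, -0.2, 1], [0, 0, 0, 0.1, 0.9, -0.2, 1], [0, 0, 0, 0.1, 1, 0, 1], [0, 0, 0, 0.1, 1, 0, 1], [0, 0, 0, 0.1, 1, 0, 1], [0, 0, 0, 0.1, 1, 0, 1], [0, 0, 0, 0.1, 1, 0, 1], [0, 0, 0, 0.1, 1, 0, 1], [0, 0, 0, 0.1, 1, 0, 1], [0, 0, 0, 0.1, 1, 0, 1], [0, 0, 0, 0.1, 1, 0, 1], [0, 0, 0, 0.1, 1, 0, 1]]

```text
time_s: 15.38
ee_pos: [0.5527, 0.0009, 0.3533]
eef_rot: [0.155, 0.988, -0.0, -0.001]
ft_force: [0.7, -0.5, -1.5]
opening: 0.0179
gripper_force: 58.7
```

Request:
arm_command:
  rows:
    - [[0, 0, 0, 0.1, 1, 0, 1], [0, 0, 0, 0.1, 1, 0, 1], [0, 0, 0, 0.1, 1, 0, 1], [0, 0, 0, 0.1, 0.9, 0, 1], [0, 0, 0, 0.1, 0.7, 0, 1], [0, 0, 0, 0.05, 0.4, 0, 1], [0, 0, 0, 0.05, 0.18, 0, 1], [0, 0, 0, 0, 0, 0, 1], [0, 0, 0, 0, 0, 0, 1]]

```text
time_s: 16.13
ee_pos: [0.578, 0.1259, 0.3537]
eef_rot: [0.155, 0.988, -0.0, -0.0]
ft_force: [0.5, -0.7, -1.0]
opening: 0.0181
gripper_force: 58.8
```

Run:
```python
from h import *
from scipy.optimize import least_squares
go(.578,.127,.31)
p,d=manip.camera("scene"); cv2.imwrite("pics/s4.png",cv2.resize(p[150:350,120:320],None,fx=3,fy=3))
W,_,_=cloud("scene",d)
c=manip.observe()["ee_pos"]
X=W[(np.hypot(W[...,0]-c[0],W[...,1]-c[1])<.022)&(W[...,2]>c[2]-.214)&(W[...,2]<c[2]-.182)]
q=least_squares(lambda q:np.hypot(X[:,0]-q[0],X[:,1]-q[1])-.0165,c[:2],loss="soft_l1",f_scale=.001); print("cap",q.x.round(4),len(X))
```

```text
pos [0.578  0.1259 0.3537] rot [ 1.552e-01  9.879e-01 -4.000e-04 -2.000e-04] q [-0.63  0.44  0.47  1.76 -0.23  0.99  1.19] F [ 0.5 -0.7 -1. ] need units [0.01 0.04 1.75]
cap [0.5775 0.1259] 524
```

View pics/s4.png

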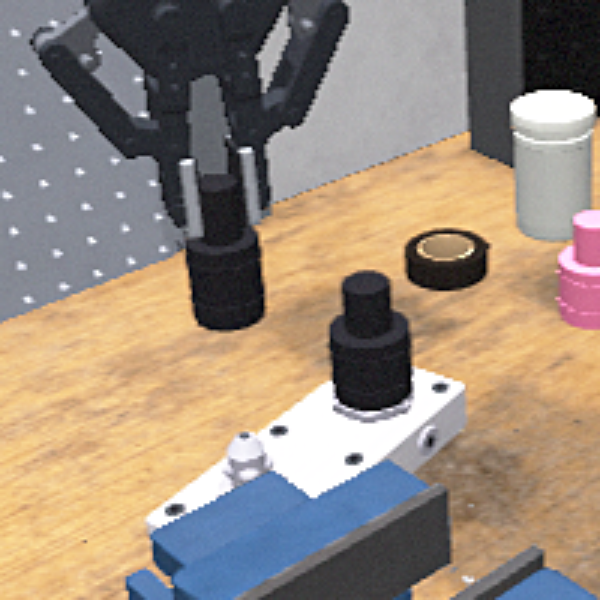

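The wide cap sits flush on its collar at about (370,360). The narrow cap hangs at (227,280) over the narrow nipple at (245,455). The fit puts it 0.9 mm short in y, so I correct that and lower.

Request:
arm_command:
  rows:
    - [[0, 0, 0, 0.01, 0.04, 0.4, 1], [0, 0, 0, 0, 0, 0.7, 1], [0, 0, 0, 0, 0, 0.7, 1], [0, 0, 0, 0, 0, 0.5, 1], [0, 0, 0, 0, 0, 0.3, 1], [0, 0, 0, 0, 0, 0.15, 1], [0, 0, 0, 0, 0, 0, 1]]

```text
time_s: 16.77
ee_pos: [0.5782, 0.1275, 0.2846]
eef_rot: [0.155, 0.988, -0.0, -0.0]
ft_force: [-0.9, 0.1, -0.9]
opening: 0.0175
gripper_force: 58.8
```

Request:
arm_command:
  rows:
    - [[0, 0, 0, 0, 0, 0.1, 1], [0, 0, 0, 0, 0, 0.1, 1], [0, 0, 0, 0, 0, 0.1, 1], [0, 0, 0, 0, 0, 0, 1]]

```text
time_s: 17.1
ee_pos: [0.5782, 0.1278, 0.2775]
eef_rot: [0.155, 0.988, -0.0, -0.0]
ft_force: [0.0, 0.3, -0.8]
opening: 0.0173
gripper_force: 58.8
```

Run:
```python
from h import *
go(.5782,.1268,.2554)
```

```text
pos [0.5782 0.1278 0.2775] rot [ 0.1547  0.988  -0.     -0.    ] q [-0.6   0.54  0.43  1.81 -0.29  0.85  1.23] F [ 0.   0.3 -0.8] need units [-0.01 -0.04  0.89]
```

Request:
arm_command:
  rows:
    - [[0, 0, 0, 0, -0.04, 0.08, 1], [0, 0, 0, 0, 0, 0.08, 1], [0, 0, 0, 0, 0, 0.08, 1], [0, 0, 0, 0, 0, 0, 1]]

```text
time_s: 17.43
ee_pos: [0.5779, 0.1268, 0.2713]
eef_rot: [0.155, 0.988, -0.0, -0.0]
ft_force: [0.6, -0.8, -0.1]
opening: 0.0178
gripper_force: 58.8
```

Request:
arm_command:
  rows:
    - [[0, 0, 0, 0, 0, 0.06, 1], [0, 0, 0, 0, 0, 0, 1]]

```text
time_s: 17.6
ee_pos: [0.5781, 0.1268, 0.2703]
eef_rot: [0.155, 0.988, -0.0, 0.0]
ft_force: [-0.3, -0.8, 3.0]
opening: 0.0177
gripper_force: 59.2
```

Request:
arm_command:
  rows:
    - [[0, 0, 0, 0, 0, 0.06, 1], [0, 0, 0, 0, 0, 0, 1]]

```text
time_s: 17.77
ee_pos: [0.5784, 0.1267, 0.2694]
eef_rot: [0.155, 0.988, 0.0, 0.001]
ft_force: [-1.2, -0.8, 9.5]
opening: 0.0178
gripper_force: 59.8
```

Request:
arm_command:
  rows:
    - [[0, 0, 0, 0, 0, 0.06, 1], [0, 0, 0, 0, 0, 0, 1]]

```text
time_s: 17.93
ee_pos: [0.5782, 0.1269, 0.2676]
eef_rot: [0.155, 0.988, 0.0, 0.0]
ft_force: [0.7, -0.1, 1.2]
opening: 0.0177
gripper_force: 58.9
```

Request:
arm_command:
  rows:
    - [[0, 0, 0, 0, 0, 0.08, 1], [0, 0, 0, 0, 0, 0, 1]]

```text
time_s: 18.1
ee_pos: [0.578, 0.1269, 0.2649]
eef_rot: [0.155, 0.988, -0.0, 0.0]
ft_force: [0.4, 0.8, -1.6]
opening: 0.0178
gripper_force: 58.9
```

Request:
arm_command:
  rows:
    - [[0, 0, 0, 0, 0, 0.08, 1], [0, 0, 0, 0, 0, 0, 1]]

```text
time_s: 18.27
ee_pos: [0.5777, 0.1268, 0.2625]
eef_rot: [0.155, 0.988, -0.0, -0.0]
ft_force: [1.9, 0.7, -10.9]
opening: 0.0178
gripper_force: 58.7
```

Clicked past the balls at 9.5 N, so on to the stop.

Request:
arm_command:
  rows:
    - [[0, 0, 0, 0, 0, 0.08, 1], [0, 0, 0, 0, 0, 0.08, 1], [0, 0, 0, 0, 0, 0, 1]]

```text
time_s: 18.52
ee_pos: [0.5778, 0.1268, 0.2587]
eef_rot: [0.155, 0.988, -0.0, -0.0]
ft_force: [0.1, -0.3, -0.6]
opening: 0.0186
gripper_force: 59.7
```

Request:
arm_command:
  rows:
    - [[0, 0, 0, 0, 0, 0.06, 1], [0, 0, 0, 0, 0, 0, 1]]

```text
time_s: 18.68
ee_pos: [0.5779, 0.1268, 0.2575]
eef_rot: [0.155, 0.988, -0.0, -0.0]
ft_force: [0.1, 0.1, -0.1]
opening: 0.0179
gripper_force: 59.7
```

Request:
arm_command:
  rows:
    - [[0, 0, 0, 0, 0, 0.04, 1], [0, 0, 0, 0, 0, 0, 1]]

```text
time_s: 18.85
ee_pos: [0.578, 0.1268, 0.2566]
eef_rot: [0.155, 0.988, -0.0, -0.0]
ft_force: [0.7, 0.3, -1.2]
opening: 0.0177
gripper_force: 59.7
```

Run:
```python
from h import *
go(.5782,.1268,.2554)
```

```text
pos [0.578  0.1268 0.2566] rot [ 0.1548  0.988  -0.     -0.    ] q [-0.59  0.57  0.42  1.82 -0.31  0.81  1.25] F [ 0.7  0.3 -1.2] need units [-0.01  0.    0.05]
```

Request:
arm_command:
  rows:
    - [[0, 0, 0, 0, 0, 0.04, 1], [0, 0, 0, 0, 0, 0, 1], [0, 0, 0, 0, 0, 0, 1]]

```text
time_s: 19.1
ee_pos: [0.578, 0.1268, 0.2557]
eef_rot: [0.155, 0.988, -0.0, 0.0]
ft_force: [0.5, 0.9, -0.8]
opening: 0.0181
gripper_force: 59.7
```

Request:
arm_command:
  rows:
    - [[0, 0, 0, 0, 0, 0.02, 1], [0, 0, 0, 0, 0, 0, 1], [0, 0, 0, 0, 0, 0, 1]]

```text
time_s: 19.35
ee_pos: [0.5781, 0.1268, 0.2555]
eef_rot: [0.155, 0.988, 0.0, 0.0]
ft_force: [-0.1, 0.1, 4.8]
opening: 0.0175
gripper_force: 60.2
```

Request:
arm_command:
  rows:
    - [[0, 0, 0, 0, 0, 0.025, 1], [0, 0, 0, 0, 0, 0, 1], [0, 0, 0, 0, 0, 0, 1], [0, 0, 0, 0, 0, 0, 1]]

```text
time_s: 19.68
ee_pos: [0.5782, 0.1269, 0.2553]
eef_rot: [0.155, 0.988, 0.0, 0.0]
ft_force: [-3.2, 0.3, 13.4]
opening: 0.0179
gripper_force: 61.2
```

Request:
arm_command:
  rows:
    - [[0, 0, 0, 0, 0, 0.006, 1], [0, 0, 0, 0, 0, 0, 1], [0, 0, 0, 0, 0, 0, 1], [0, 0, 0, 0, 0, 0, 1], [0, 0, 0, 0, 0, 0, 1], [0, 0, 0, 0, 0, 0, 1]]

```text
time_s: 20.18
ee_pos: [0.5783, 0.1268, 0.2554]
eef_rot: [0.155, 0.988, 0.0, 0.0]
ft_force: [-3.9, -0.9, 14.6]
opening: 0.0176
gripper_force: 61.5
```

Run:
```python
from h import *
go(.5782,.1268,.2554)
p,d=manip.camera("scene"); cv2.imwrite("pics/s5.png",cv2.resize(p[150:350,120:320],None,fx=3,fy=3))
for i in range(3): manip.camera("top"); print(manip.observe()["ft_force"].round(1))
```

```text
pos [0.5783 0.1268 0.2554] rot [1.548e-01 9.880e-01 4.000e-04 5.000e-04] q [-0.59  0.57  0.42  1.82 -0.31  0.81  1.25] F [-3.9 -0.9 14.6] need units [ 0. -0. -0.]
[-3.8  0.4 15. ]
[-3.6 -0.2 15.6]
[-4.1  0.4 15.2]
```

View pics/s5.png

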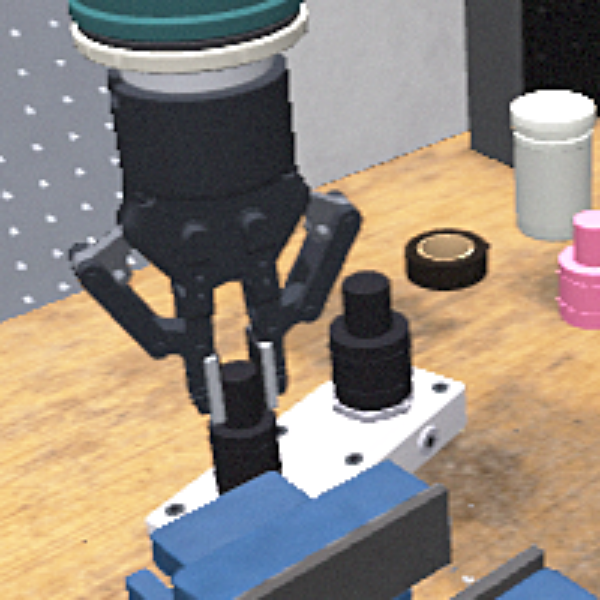

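Both caps are home: the wide one at about (370,360) in the crop, and the narrow one at (245,440), still gripped and pressed at a steady 15 N or so. I'm handing in.

```bash
python3 -c "
from bench import manip
print(manip.close_job())"
```

```text
the job is handed in; nothing more can be done
None
```

The job is handed in at about 20 s of the 64 s allowed: the wide cap is clicked fully home and released, and the narrow cap is clicked fully home, still gripped and pressed at about 15 N.

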